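# Fit the S-hook as a pull in the ingredient bin's sliding lid and draw it open

## Task

Take the S-hook off its little bar, put its point down through the small hole in the front lip of the ingredient bin's sliding lid, and with the hook draw the lid gently out to its stop. Leave the hook hanging by itself in the hole; do not touch the bin or its lid with the gripper, and leave the other things where they are.

Things in the scene. Friction and masses are not known exactly. Their poses are not given: they have to be found in the camera images.
- hook: S-hook of 6 mm round steel wire, an upright letter S 100 mm high, 28 mm wide, lying in its own x-z plane, with a black grip on its crown; about 120 g. Origin: centre of the S. x: to the side of the upper point; z: up. It starts hanging upright on the stand's bar, its y along the bar. The lower bend mirrors the upper, lowest at z = -50 mm.
- hook_grip (a point): centre of the hook's upright black plastic grip: 20 (x) by 10 (y) by 36 mm high, from 48 to 84 mm above the hook's origin. Take it from above, across its 10 mm.
- hook_crown (a point): inside top of the hook's upper bend, an arch open downwards of 8 mm inner radius; 44 mm above the hook's origin. The back wire goes straight down from the arch at x = -11 mm (wire centre) to z = +14, then slants across to x = +11 mm at z = -14 mm.
- hook_tip (a point): lowest end of the hook's upper point, which hangs straight down from the arch, round-ended, 6 mm thick: at x = +11, z = +23 mm from the hook's origin, 21 mm below the arch's inside top. From its centre line to the near side of the back wire is 19 mm.
- stand: fixed steel stand, base 90 by 130 mm, carrying a level bar of 10 mm diameter, 100 mm long, along the stand's y, its axis 150 mm above the table (posts at the bar's two ends). The hook hangs on the bar. Origin on the table under the bar's middle.
- bin: fixed blue box 250 (x) by 180 (y) by 146 mm high; origin on the table under its middle; front is -x. On it a flat white plastic lid, 4 mm thick, top face at z = 150 mm, slides in guides along the bin's x only. A flat lip 90 mm wide sticks out from the lid over the front, with a 12 mm round hole at y = 0, its centre 11 mm behind the lip's front edge. Neither bears over 20 N.
- shut_mark (a point): fixed point of the bin: where the hole's centre (at the lid's top face) is with the lid fully shut: x = -170, y = 0, z = 150 mm in the bin's frame. The lid starts ajar by an unmeasured 0 to 40 mm, so the hole is 0 to 40 mm nearer to -x than this point; find it by feel or by eye.
- open_mark (a point): fixed point of the bin: where the hole's centre (at the lid's top face) is with the lid fully out at its hard stop: x = -275, y = 0, z = 150 mm in the bin's frame. The lid slides with about 6 N of friction either way and stays where it is left.
- tin: bystander: red-banded food tin, 100 mm across, 115 mm high; origin at its base.
- jar: bystander: glass jar, 64 mm across, 100 mm high; origin at its base.
- carton: bystander: closed cardboard carton 100 by 160 by 90 mm; origin at its base.
- cup: bystander: steel mug 72 mm across, 75 mm high; origin at its base.
- spoon: bystander: wooden-handled steel spoon lying on the table; origin near its middle.
- pen: bystander: black marker pen lying on the table, 120 mm long, 16 mm thick; origin under its middle.
Not all that is in view belongs to the job. Leave any red look-alike of the hook alone.

How it is judged (in metres and radians):
On the way, in this order (a step that is already met when the one before it is completed fails the run):
1. the S-hook is lifted off its bar (z of hook in the frame of stand above 0.135 m), for 0.2 s.
2. the hook's point is down through the hole, the lid still nearly shut (z of hook_tip in the frame of bin below 0.138 m and y of hook_tip in the frame of bin between -0.009 and 0.009 m and x of hook_tip in the frame of bin between -0.235 and -0.16 m), for 0.2 s.
3. the lid is drawn out to its stop, the hook still through the hole (z of hook_tip in the frame of bin below 0.138 m and y of hook_tip in the frame of bin between -0.009 and 0.009 m and horizontal distance between hook_tip and open_mark below 0.01 m), for 0.2 s.
At the end, for the whole second after the job is handed in: The hook hangs released and at rest (under 0.05 m/s) in the lid's hole, within 0.45 rad of upright, its point at least 12 mm below the lid's top face and within 10 mm (seen from above) of where the hole is with the lid at its stop (all of step 3 and angle between hook's own z axis and vertical below 0.45 rad and linear speed of hook below 0.05 m/s and z of hook in the frame of bin above 0.09 m); the robot touches nothing.
It fails at once if the hook bears on the bin or its lid with more than 20 N (contact force between hook and bin above 20 N).
It fails at once if the robot itself pushes on the bin or its lid (more than 3 N) (contact force between any of the fingers, the arm and bin above 3 N).
It fails at once if another thing is moved by more than 30 mm (distance of any of tin, jar, carton, cup, spoon, pen from where it was at the start of the episode above 0.03 m).
It also fails if it takes over 72 s, if anything falls off the work surface, if the arm or the gripper's body presses on something with over 40 N, if the wrist force passes 120 N, or if a joint passes its speed limit or range.

## Robot

A 6-joint arm with a two-finger parallel gripper is mounted at the origin on the work surface. World frame = base frame: x ahead of the robot, y to its left, z up, the work surface at z = 0. Lengths are in mm, angles in rad, forces in N, time in s.
With the tool pointing down it reaches from about 375 to 825 mm from the base axis. Payload 5.5 kg.
Tool frame: the origin (TCP) lies on the centre line of the jaws, within the pads' length; the fingertips stand 17 mm ahead of it and the grasp point (between the pads) lies 2 mm behind it; y points along the fingers, z is the direction in which the jaws open and shut, and the axes are right-handed (so a half turn about y gives the same grasp; the last joint's range is limited). The gripper opens to 85 mm and grips with 20 to 120 N. Pads are 22 mm wide; open, the fingers measure 114 mm over their backs; the gripper's body (76 mm by 85 mm) begins 54 mm behind the grasp point. The pads swing forward as they close: fully open they stand 13 mm farther back than shut.
Start: joints at [1.17, 0.314, -0.047, 1.21, 0, 1.571], TCP at [234.089, 552.446, 248.299] pointing down, gripper open.
Joint ranges: [-2.67, 2.67], [-0.69, 1.73], [-1.03, 1.25], [-2.08, 2.16], [-1.42, 1.45], [-3.14, 3.14]. Speed limits (rad/s): [2.39, 2.39, 3.01, 3.14, 3.14, 3.14].

## Interface

Orientations are given as a rotation vector (axis times angle).
In Python, from rig import bot gives the robot as it stands.
- The arm moves only by the shell command python3 -m creep 'ROWS' [FORCE]. ROWS is JSON, a list of rows, each a list of 3 entries, a list of its own where there are three numbers: the closure in counts, from 0 (fully open) to 255 (shut), then the shift along the tool's x, y, z in mm, then the turn, a rotation vector about the tool's x, y, z in degrees. A call has 1 to 12 rows; each row shifts and turns the commanded pose from where the row before left it, along the tool's axes as they then stand; what a row does not reach is not made up. A row lasts 1/10 s, in which the tool goes at most 50 mm and 8.59 degrees, less where a joint would pass 70% of its speed; a pose out of reach is approached as far as the arm can. A call is refused whole if a number of a shift passes 50 or a number of a turn 8.59, either way. A call with a gripper value outside its range is refused whole. The fingers move at their own pace and stop on an object; FORCE is the grip in N (left out, the last holds). Time passes only in rows, so rows that do not move let the fingers close. It gives the time, the measured TCP pose, the force and the opening at its end, in the units of the state.
- bot.get_obs(): the state, without advancing time (a new reading comes with each control period).
- bot.read_camera(name): name is "scene" or "top"; returns the picture (384x512x3 uint8, red, green, blue); there is no depth.
- bot.camera_info(name): a dict with "fovy" (degrees; the focal length in pixels is half the picture's height over the tangent of half this angle, whatever the lens; pixels are square), "cx", "cy" (the principal point, pixels), "k1" (the pictures are not rectified: a ray, as slopes to the right and down, at radius r is drawn at 1 + k1 r^2 times it, then the intrinsics apply), "rvec" (rotation vector, rad) and "tvec" (3), from world to camera coordinates, as OpenCV has them. Camera axes: x right, y down, z forward; pixel columns grow to the right and rows downward; lengths in mm; the calibration is good to about 2 mm. A picture is of the moment at which its call begins. camera_info takes no time and is no camera call.
- bot.hand_in(): hands the job in, once; it reports no verdict.
The state is a dict: "clock": time; "joint_positions": joint angles; "joint_vel": joint speeds; "effort": joint torques, N m; "tool_pos": TCP position; "ee_rot": TCP orientation; "ft_force": force on the tool from outside, world axes, zero at the start; "ft_torque": the same for the moment, N m; "gripper_width": opening from 0.0 (shut) to 1.0 (fully open).
Only numpy, scipy, OpenCV 4.12 (cv2) and the standard library are available. Lean on these libraries where they do the work, as an engineer would, in place of code of your own. Each camera call takes 0.05 s, during which the arm holds its last target. There are 200 camera calls.

## Working session

There is one attempt and no reset: what is moved stays moved. The work goes in short steps, Python scripts to look and compute and a shell command to move; the robot and the scene stay as the last step left them, time stands still between calls to the robot, and variables do not carry over. Pictures are saved under pics/ and viewed, about 8 in all and at most 12, crops included, and the job is handed in when it is done.

```bash
ls; mkdir -p pics
python3 - <<'E'
from rig import bot
import cv2,numpy as np
print(bot.get_obs())
for n in("scene","top"):
    i=bot.camera_info(n);print(n,i)
    cv2.imwrite(f"pics/{n}0.png",cv2.cvtColor(bot.read_camera(n),cv2.COLOR_RGB2BGR))
E
```

```text
pics
{'clock': 0.0, 'joint_positions': array([ 1.17002092e+00,  3.14211049e-01, -4.80788317e-02,  1.21019790e+00,
        1.66245099e-05,  1.57078671e+00]), 'joint_vel': array([ 0.00015508,  0.00043349, -0.00160812, -0.00085626,  0.00103921,
       -0.00048952]), 'effort': array([ 6.47110319e-04, -5.39582956e+01,  3.39753199e+01,  1.88873406e-02,
        4.14300584e-04, -2.29906419e-05]), 'tool_pos': array([233.86050622, 551.95188879, 247.44362473]), 'ee_rot': array([-1.54949664,  0.31472966, -0.31417202]), 'ft_force': array([-1.19394142, -1.21813141,  0.2212181 ]), 'ft_torque': array([-0.01451214, -0.03331874,  0.02931014]), 'gripper_width': 0.995414635156252}
scene {'fovy': 47.91833192266809, 'cx': 249.5359434881535, 'cy': 197.51660615626426, 'k1': -0.09409894302333749, 'rvec': array([ 2.09511486,  1.22885332, -0.48898403]), 'tvec': array([-295.71642448, -260.69036486, 1552.50181658])}
top {'fovy': 45.15873139058065, 'cx': 255.83657521840476, 'cy': 192.03201436726204, 'k1': -0.06703335211487638, 'rvec': array([ 2.09610674, -2.1549974 ,  0.19969338]), 'tvec': array([  21.79716059,  580.20897677, 1118.55153   ])}
```

View pics/scene0.png

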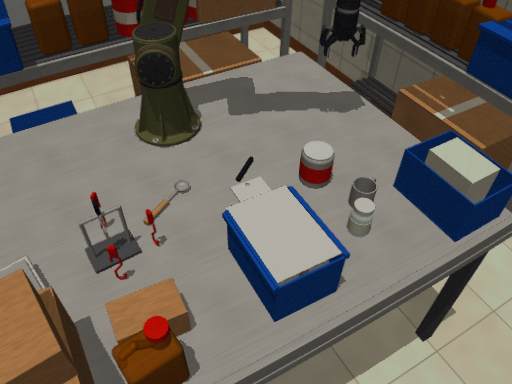

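View pics/top0.png

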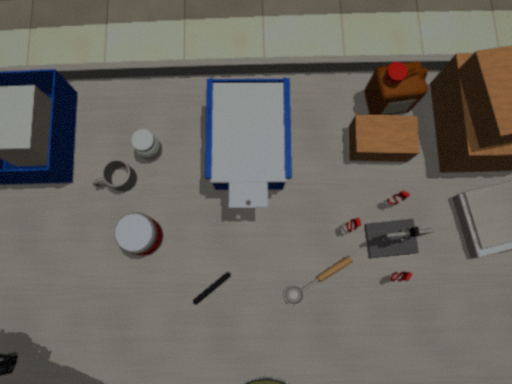

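The scene view shows the bin with its white lid at (285,235) and lip at (252,188). The stand is at (110,240). Top view: bin at (248,130), lip hole near (249,202), stand at (392,239) with a black grip near (413,231).
Hook candidates in the top view are the steel hook with the black grip at (413,231) and red look-alikes at (397,197), (350,226) and (400,276). The scene view has reds at (95,200), (150,215) and (113,255). By the description I want the steel one with the black grip on the bar, so I'll check that in a close crop.

```bash
cat > h.py <<'E'
import cv2,numpy as np
from rig import bot
def cam(n):
    i=bot.camera_info(n);f=192/np.tan(np.radians(i['fovy']/2))
    K=np.array([[f,0,i['cx']],[0,f,i['cy']],[0,0,1]]);D=np.array([i['k1'],0,0,0,0])
    return K,D,i['rvec'],i['tvec'],cv2.Rodrigues(i['rvec'])[0]
def ray(n,p):
    K,D,r,t,R=cam(n)
    u=cv2.undistortPointsIter(np.array([[p]],float),K,D,None,None,(3,50,1e-9))[0,0]
    return -R.T@t, R.T@np.array([u[0],u[1],1])
def onz(n,p,z):
    o,d=ray(n,p);return o+d*(z-o[2])/d[2]
def tri(ps,pt):
    a,b=ray("scene",ps);c,d=ray("top",pt)
    s=np.linalg.lstsq(np.c_[b,-d],c-a,rcond=None)[0]
    x,y=a+b*s[0],c+d*s[1];return (x+y)/2,np.linalg.norm(x-y)
def proj(n,P):
    K,D,r,t,R=cam(n);return cv2.projectPoints(np.array(P,float).reshape(-1,1,3),r,t,K,D)[0][:,0]
def save(n,name,box=None,s=1):
    im=cv2.cvtColor(bot.read_camera(n),cv2.COLOR_RGB2BGR)
    cv2.imwrite(f"pics/{name}_full.png",im)
    if box: x0,y0,x1,y1=box;im=im[y0:y1,x0:x1]
    im=cv2.resize(im,None,fx=s,fy=s,interpolation=cv2.INTER_CUBIC);cv2.imwrite(f"pics/{name}.png",im)
    return im
E
python3 - <<'E'
from h import *
a=cv2.imread("pics/scene0.png");b=cv2.imread("pics/top0.png")
A=cv2.resize(a[180:290,70:170],None,fx=5,fy=5,interpolation=2)
B=cv2.resize(b[180:290,340:440],None,fx=5,fy=5,interpolation=2)
cv2.imwrite("pics/c1.png",cv2.resize(np.hstack([A,B]),(800,440)))
A=cv2.resize(a[165:215,205:305],None,fx=4,fy=4,interpolation=2)
B=cv2.resize(b[170:220,200:300],None,fx=4,fy=4,interpolation=2)
cv2.imwrite("pics/c2.png",np.hstack([A,B]))
E
```

```text
(no output)
```

View pics/c1.png

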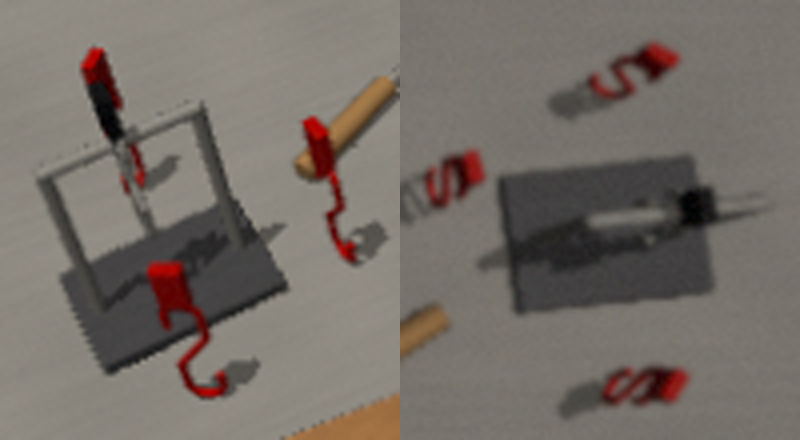

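View pics/c2.png

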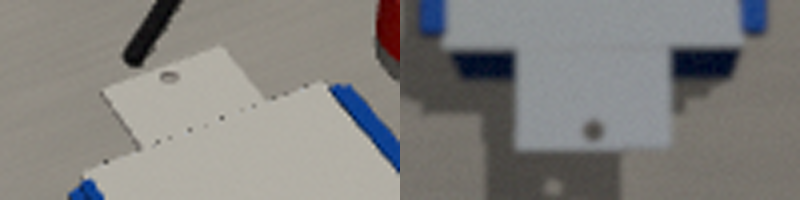

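Left crop: the steel hook with the black grip is on the bar, its grip at about scene (96,205) and top (413,231). A red look-alike on the table shows behind it. The other red ones stand on the table. Lip hole: about scene (247,184) and top (248,202). Next I'll measure positions.

Run:
```python
from h import *
a=cv2.imread("pics/scene0.png");b=cv2.imread("pics/top0.png")
def dark(im,box,th):
    x0,y0,x1,y1=box;m=(im[y0:y1,x0:x1].max(2)<th).astype(np.uint8)
    n,l,s,c=cv2.connectedComponentsWithStats(m);k=1+s[1:,4].argmax()
    print(s[k],c[k]+[x0,y0]);return c[k]+[x0,y0]
gs=dark(a,(88,185,104,222),45);gt=dark(b,(404,222,424,242),45)
print("grip",tri(gs,gt))
# hole
def hole(im,box):
    x0,y0,x1,y1=box;g=cv2.cvtColor(im[y0:y1,x0:x1],6).astype(float);w=np.clip(np.median(g)-20-g,0,None)
    yy,xx=np.mgrid[y0:y1,x0:x1];return np.array([(w*xx).sum(),(w*yy).sum()])/w.sum()
hs=hole(a,(240,179,254,189));ht=hole(b,(242,196,256,207))
print("hole px",hs,ht,tri(hs,ht),onz("top",ht,150),onz("scene",hs,150))
# lid plane z=150 : white mask in top
hsv=cv2.cvtColor(b,40);m=((hsv[...,1]<40)&(hsv[...,2]>135)).astype(np.uint8);m[:, :195]=0;m[:,300:]=0;m[:75]=0;m[215:]=0
m=cv2.morphologyEx(m,cv2.MORPH_OPEN,np.ones((3,3)))
c=max(cv2.findContours(m,0,1)[0],key=cv2.contourArea)[:,0]
P=np.array([onz("top",p,150)[:2] for p in c],np.float32)
print("lid",P.min(0),P.max(0),cv2.minAreaRect(P))
for nm,sel in(("left",(c[:,0]<225)&(c[:,1]>90)&(c[:,1]<165)),("right",(c[:,0]>275)&(c[:,1]>90)&(c[:,1]<165)),("lipfront",(c[:,1]>200)&(c[:,0]>233)&(c[:,0]<264)),("back",(c[:,1]<95)&(c[:,0]>222)&(c[:,0]<282)),("lipL",(c[:,0]<236)&(c[:,1]>188)&(c[:,1]<203)),("lipR",(c[:,0]>262)&(c[:,1]>188)&(c[:,1]<203))):
    v=cv2.fitLine(P[sel],2,0,.01,.01).ravel();print(nm,sel.sum(),v,np.degrees(np.arctan2(v[1],v[0])))
# stand base
x0,y0,x1,y1=355,210,428,265
h=b[y0:y1,x0:x1].max(2);m=(h<85).astype(np.uint8)
m=cv2.morphologyEx(m,cv2.MORPH_OPEN,np.ones((5,5)))
c=max(cv2.findContours(m,0,1)[0],key=cv2.contourArea)[:,0]+[x0,y0]
P=np.array([onz("top",p,8)[:2] for p in c],np.float32);print("base",cv2.minAreaRect(P))
A=cv2.resize(a[185:250,80:145],None,fx=9,fy=9,interpolation=2)
cv2.imwrite("pics/c3.png",A)
# bar ends guess
print("camS",ray("scene",(250,190))[0],"camT",ray("top",(250,190))[0])
```

```text
[ 4 15  9 16 67] [ 96.         207.13432836]
[ 3  5 12 12 84] [413.04761905 232.11904762]
grip (array([ 456.16697816, -344.87496915,  176.06185462]), np.float64(0.24335813946245824))
hole px [243.33631841 181.03084577] [247.94931617 202.27835881] (array([535.82254022,  21.84450247, 160.11254522]), np.float64(7.0074918692902015)) [538.96842862  25.15980928 150.        ] [525.35301674  23.59545486 150.        ]
lid [529.0881  -65.12213] [833.9626  107.95702] ((681.053466796875, 22.025794982910156), (169.4225311279297, 302.0615539550781), 88.66699981689453)
left 74 [ 9.9985844e-01 -1.6826635e-02  7.2309686e+02  1.0422001e+02] -0.9641406
right 74 [ 9.9979877e-01 -2.0060731e-02  7.1843457e+02 -6.2003288e+01] -1.1494724
lipfront 35 [3.1054586e-02 9.9951768e-01 5.3229181e+02 2.4281927e+01] 88.22041
back 59 [2.7967576e-02 9.9960881e-01 8.3126093e+02 8.1516914e+00] 88.39736
lipL 14 [ 9.9984717e-01 -1.7481487e-02  5.5609131e+02  6.6471825e+01] -1.0016664
lipR 14 [ 9.9850124e-01  5.4728556e-02  5.5375708e+02 -1.7824821e+01] 3.1372824
base ((457.5505676269531, -347.2333068847656), (90.68309020996094, 143.77667236328125), 3.653326988220215)
camS [1246.48204937 -370.35965764  935.299837  ] camT [ 365.31150164   11.73569585 1206.10317901]
```

View pics/c3.png

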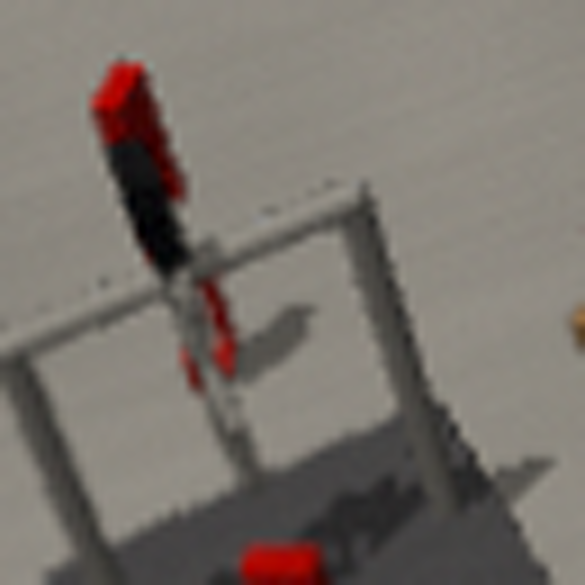

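Run:
```python
from h import *
a=cv2.imread("pics/scene0.png");b=cv2.imread("pics/top0.png")
def hole(im,box):
    x0,y0,x1,y1=box;g=cv2.cvtColor(im[y0:y1,x0:x1],6).astype(float);w=np.clip(np.median(g)-12-g,0,None)
    yy,xx=np.mgrid[y0:y1,x0:x1];print(g.astype(int)) ;return np.array([(w*xx).sum(),(w*yy).sum()])/w.sum()
hs=hole(a,(243,181,253,188));ht=hole(b,(243,197,254,208))
print("hole px",hs,ht,tri(hs,ht),onz("top",ht,150),onz("scene",hs,150))
# two facings, dots on top view
o=np.array([456.,-345,111]);ya=np.radians(3.6);e=np.array([np.cos(ya),np.sin(ya),0])
pts=[(-11,44),(-11,14),(11,-14),(11,-38),(0,-47),(-11,-23),(11,44),(11,23),(0,47)]
out=[]
for n,im,(x0,y0,x1,y1) in(("top",b,(365,205,430,265)),("scene",a,(80,190,132,238))):
    s=6
    for sg in(1,-1):
        A=cv2.resize(im[y0:y1,x0:x1],None,fx=s,fy=s,interpolation=2)
        A=cv2.convertScaleAbs(A,alpha=1.5,beta=10)
        P=(proj(n,[o+sg*x*e+[0,0,z] for x,z in pts])-[x0,y0]+.5)*s
        for k,p in enumerate(P): cv2.circle(A,tuple(int(v) for v in p),2,((0,255,0) if k<6 else (0,255,255)),-1)
        out.append(A)
cv2.imwrite("pics/c4.png",np.vstack([np.hstack(out[:2])]))
```

```text
[[143 143 149 158 173 174 174 174 175 174]
 [157 172 173 172 173 175 175 175 174 175]
 [174 175 128  95 101 114 147 174 175 175]
 [175 174 116 138 139 129 134 173 174 175]
 [175 174 156 141 140 141 165 173 175 175]
 [174 174 173 174 174 174 174 174 175 174]
 [175 173 173 175 175 173 175 174 174 174]]
[[147 146 146 147 147 145 146 145 148 148 146]
 [148 147 148 146 144 145 143 146 147 146 146]
 [146 147 143 144 137 130 137 143 146 144 147]
 [144 146 141 129 116 106 116 131 140 145 147]
 [148 146 134 110  90  86  91 114 134 143 147]
 [145 142 126  98  83  73  82 103 132 142 147]
 [146 142 130 102  81  78  84 105 132 145 145]
 [146 145 136 119 101  89 101 120 140 145 145]
 [147 146 144 134 122 121 127 136 143 144 143]
 [140 141 137 137 136 134 138 138 140 137 138]
 [119 117 116 117 118 118 113 117 120 118 119]]
hole px [246.4518664  183.35166994] [247.9384058  202.95531401] (array([537.47445948,  25.66091729, 150.72578567]), np.float64(0.9845592240617612)) [537.38054611  25.2241999  150.        ] [536.98907991  26.49299861 150.        ]
```

View pics/c4.png

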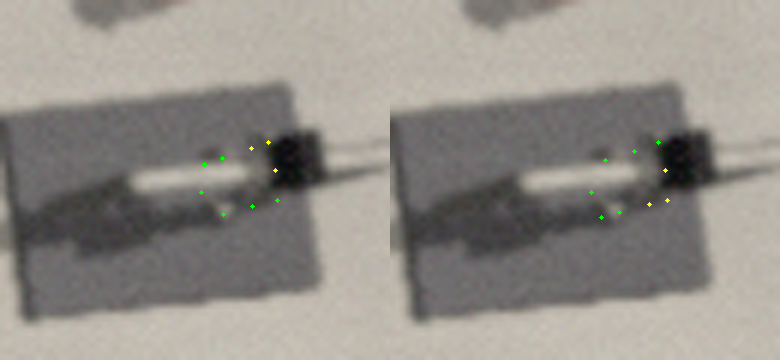

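Run:
```python
from h import *
from scipy.spatial.transform import Rotation as R
p,q=onz("scene",(81.2,223),152),onz("scene",(120.3,206.5),152);print(p,q,q-p,np.degrees(np.arctan2(*(q-p)[:2])))
b=cv2.imread("pics/top0.png")
x0,y0,x1,y1=355,210,435,262
P=[]
for u in range(388,405):
    g=cv2.cvtColor(b,6)[226:246,u].astype(float);w=np.clip(g-130,0,None)
    if w.sum()>20:P.append([u,226+(w*np.arange(20)).sum()/w.sum()])
for u in range(422,430):
    g=cv2.cvtColor(b,6)[222:240,u].astype(int);print(u,g)
W=np.array([onz("top",t,153)[:2] for t in P],np.float32);v=cv2.fitLine(W,2,0,.01,.01).ravel();print(len(P),v,np.degrees(np.arctan2(-v[0],v[1])))
# base left & bottom edges
g=cv2.cvtColor(b,6)
m=(g<92).astype(np.uint8)
T=[(u,216+np.argmax(g[216:228,u]<100)) for u in range(372,405)]
B=[(u,262-np.argmax(g[262:248:-1,u]<100)) for u in range(375,410)]
for t in(T,B):
    W=np.array([onz("top",t_,8)[:2] for t_ in t],np.float32);v=cv2.fitLine(W,2,0,.01,.01).ravel();print(v,np.degrees(np.arctan2(-v[0],v[1])))
o=bot.get_obs();M=R.from_rotvec(o['ee_rot']).as_matrix();print("tool axes cols\n",M.round(3))
```

```text
[ 465.31751195 -390.26427059  152.        ] [ 458.83147147 -289.40372099  152.        ] [-6.48604048e+00  1.00860550e+02  1.13686838e-13] -3.679453914544161
422 [114 117 116 114 115 114 112 103 109 119 106  78  66  96 110 114 114 114]
423 [114 114 115 115 116 118 110 103 107 115 100  73  72 100 113 113 113 115]
424 [117 116 115 117 116 115 111 102 107 113 101  70  78 105 114 114 116 114]
425 [116 118 115 114 116 115 110 103 108 110  98  72  89 108 116 113 115 114]
426 [117 116 116 117 117 111 107 103 112 109  96  79 100 112 115 111 114 113]
427 [120 117 117 118 115 112 100 100 112 110  93  83 105 114 114 113 114 114]
428 [117 119 117 117 116 111  98 105 116 110  95  87 105 114 114 116 115 116]
429 [119 116 117 116 115 113 100 105 118 111  96  99 108 115 117 116 113 113]Traceback (most recent call last):
  File "<stdin>", line 12, in <module>
cv2.error: OpenCV(4.12.0) /io/opencv/modules/imgproc/src/linefit.cpp:618: error: (-215:Assertion failed) npoints2 >= 0 || npoints3 >= 0 in function 'fitLine'
```

```bash
cat >> h.py <<'E'
from scipy.spatial.transform import Rotation as Rot
def plan(target,jawyaw):
    """jawyaw: heading of tool z (deg, world). shift in present tool axes; turn about tool y"""
    o=bot.get_obs();M=Rot.from_rotvec(o['ee_rot']).as_matrix()
    h=np.degrees(np.arctan2(M[1,2],M[0,2]))
    d=np.array(target)-o['tool_pos']
    R2=np.c_[np.cross([0,0,-1.],[np.cos(np.radians(jawyaw)),np.sin(np.radians(jawyaw)),0]),[0,0,-1.],[np.cos(np.radians(jawyaw)),np.sin(np.radians(jawyaw)),0]]
    t=np.degrees(Rot.from_matrix(M.T@R2).as_rotvec())
    print("pos",o['tool_pos'].round(1),"heading",h.round(2),"down",M[:,1].round(3),"q6",o['joint_positions'][5].round(2))
    print(" world d",d.round(1),"tool d now",(M.T@d).round(1),"turn",t.round(2),"tool d after turn",(R2.T@d).round(1))
E
python3 - <<'E'
from h import *
for y in(93.7,-86.3): plan((456,-345,260),y)
E
```

```text
pos [233.9 552.  247.5] heading 67.04 down [-0.001 -0.001 -1.   ] q6 1.57
 world d [ 222.1 -897.    12.5] tool d now [ 554.5  -11.3 -739.3] turn [ 9.000e-02 -2.666e+01 -2.000e-02] tool d after turn [ 163.8  -12.5 -909.4]
pos [233.9 552.  247.5] heading 67.04 down [-0.001 -0.001 -1.   ] q6 1.57
 world d [ 222.1 -897.    12.5] tool d now [ 554.5  -11.3 -739.3] turn [3.0000e-02 1.5334e+02 1.2000e-01] tool d after turn [-163.8  -12.5  909.4]
```

```bash
python3 -m creep '[[0,[0,0,0],[0,-6.67,0]],[0,[0,0,0],[0,-6.67,0]],[0,[0,0,0],[0,-6.67,0]],[0,[0,0,0],[0,-6.67,0]],[0,[20,-3,-30],[0,0,0]],[0,[40,-3,-40],[0,0,0]],[0,[40,-3,-40],[0,0,0]],[0,[40,-3,-40],[0,0,0]],[0,[20,0,-40],[0,0,0]],[0,[0,0,-40],[0,0,0]],[0,[0,0,-40],[0,0,0]],[0,[0,0,-40],[0,0,0]]]' 40; python3 -c "
from h import *
plan((456,-345,260),93.7)"
```

```text
clock: 1.3
tool_pos: [398.7, 264.8, 258.8]
ee_rot: [-1.571, -0.05, 0.051]
ft_force: [1.7, -0.4, 0.4]
gripper_width: 1.001
pos [398.7 264.8 258.8] heading 93.71 down [-0.001 -0.001 -1.   ] q6 0.52
 world d [  57.3 -609.8    1.2] tool d now [  17.7   -0.9 -612.2] turn [ 0.03  0.01 -0.04] tool d after turn [  17.8   -1.2 -612.2]
```

```bash
python3 -m creep '[[0,[0,0,-48],[0,0,0]],[0,[0,0,-48],[0,0,0]],[0,[0,0,-48],[0,0,0]],[0,[0,0,-48],[0,0,0]],[0,[0,0,-48],[0,0,0]],[0,[0,0,-48],[0,0,0]],[0,[0,0,-48],[0,0,0]],[0,[5,0,-48],[0,0,0]],[0,[5,0,-48],[0,0,0]],[0,[4,0,-48],[0,0,0]],[0,[4,0,-48],[0,0,0]],[0,[0,0,-40],[0,0,0]]]'
python3 - <<'E'
from h import *
plan((456,-345,260),93.7)
A=save("scene","g1",(60,130,160,250),6);B=save("top","g2",(360,190,460,280),6)
B=cv2.copyMakeBorder(B,0,A.shape[0]-B.shape[0],0,0,0);cv2.imwrite("pics/g12.png",cv2.resize(np.hstack([A,B]),(800,480)))
E
```

```text
clock: 2.5
tool_pos: [453.6, -301.6, 258.8]
ee_rot: [-1.57, -0.05, 0.05]
ft_force: [0.4, -0.2, -0.4]
gripper_width: 0.998
pos [ 453.6 -301.6  258.8] heading 93.66 down [-0.  0. -1.] q6 -0.65
 world d [  2.4 -43.4   1.2] tool d now [ -0.4  -1.2 -43.5] turn [-0.   -0.04 -0.01] tool d after turn [ -0.4  -1.2 -43.5]
```

```bash
python3 -m creep '[[0,[0,0,-30],[0,0,0]],[0,[0,0,-13.5],[0,0,0]],[0,[0,25,0],[0,0,0]],[0,[0,10,0],[0,0,0]],[0,[0,0,0],[0,0,0]]]'
python3 - <<'E'
from h import *
plan((456,-345,183),93.7)
A=save("scene","g1",(60,130,160,250),6);B=save("top","g2",(360,190,460,280),6)
B=cv2.copyMakeBorder(B,0,A.shape[0]-B.shape[0],0,0,0);cv2.imwrite("pics/g12.png",cv2.resize(np.hstack([A,B]),(800,480)))
E
```

```text
clock: 3.1
tool_pos: [455.3, -340.8, 222.4]
ee_rot: [-1.567, -0.049, 0.054]
ft_force: [0.3, 0.1, 0.2]
gripper_width: 0.998
pos [ 455.3 -340.8  222.4] heading 93.75 down [-0.003  0.003 -1.   ] q6 -0.71
 world d [  0.7  -4.2 -39.4] tool d now [ 0.6 39.3 -4.3] turn [-0.17  0.05 -0.18] tool d after turn [ 0.4 39.4 -4.2]
```

View pics/g12.png

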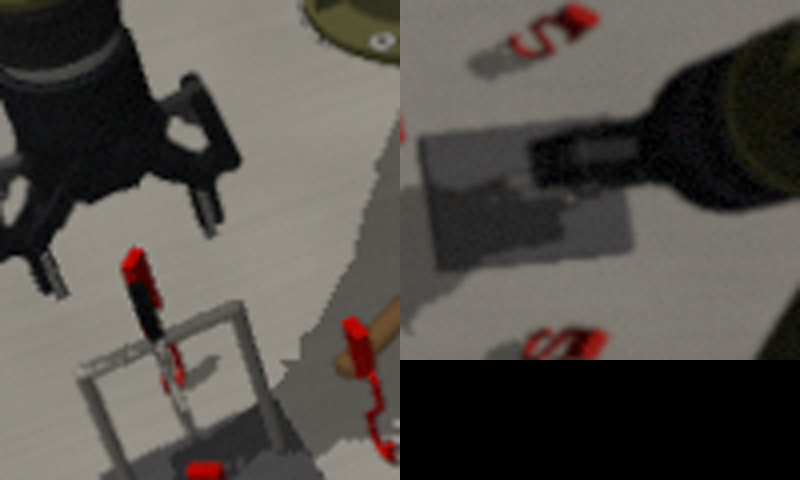

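The jaws straddle the black grip: tips in the left crop at (55,295) and (210,235), grip at (145,300). I'll descend and close.

```bash
python3 -m creep '[[0,[0.5,12,-4],[0,0,0]],[0,[0,15,0],[0,0,0]],[0,[0,11,0],[0,0,0]],[0,[0,0,0],[0,0,0]],[120,[0,0,0],[0,0,0]],[200,[0,0,0],[0,0,0]],[255,[0,0,0],[0,0,0]],[255,[0,0,0],[0,0,0]],[255,[0,0,0],[0,0,0]],[255,[0,0,0],[0,0,0]],[255,[0,0,0],[0,0,0]],[255,[0,0,0],[0,0,0]]]' 60; python3 -c "
from h import *
plan((456,-345,183),93.7)"
```

```text
clock: 4.4
tool_pos: [457.5, -346.3, 186.6]
ee_rot: [-1.57, -0.052, 0.051]
ft_force: [0.7, 2.0, 3.8]
gripper_width: 0.105
pos [ 457.5 -346.3  186.6] heading 93.72 down [ 0.001  0.    -1.   ] q6 -0.71
 world d [-1.5  1.3 -3.6] tool d now [-1.4  3.6  1.3] turn [-0.01  0.02  0.04] tool d after turn [-1.4  3.6  1.3]
```

```bash
python3 -m creep '[[255,[0,-10,0],[0,0,0]],[255,[0,-15,0],[0,0,0]],[255,[0,-20,0],[0,0,0]],[255,[0,-25,0],[0,0,0]],[255,[0,-25,0],[0,0,0]],[255,[0,-15,0],[0,0,0]],[255,[0,0,0],[0,8,0]],[255,[0,0,0],[0,8,0]],[255,[0,0,0],[0,8,0]],[255,[0,0,0],[0,8,0]],[255,[0,0,0],[0,8,0]],[255,[0,0,0],[0,8,0]]]'
python3 - <<'E'
from h import *
plan((456,-345,183),93.7)
A=save("scene","k1",(60,110,160,230),5);B=save("top","k2",(360,180,460,300),5)
cv2.imwrite("pics/k12.png",cv2.resize(np.hstack([A,B]),(800,480)))
E
```

```text
clock: 5.6
tool_pos: [457.0, -346.5, 296.4]
ee_rot: [-1.484, 0.609, -0.608]
ft_force: [-0.3, -0.1, -1.3]
gripper_width: 0.101
pos [ 457.  -346.5  296.4] heading 45.38 down [-0.001 -0.    -1.   ] q6 0.13
 world d [  -1.     1.5 -113.4] tool d now [ -1.7 113.4   0.5] turn [ 3.000e-02 -4.832e+01 -3.000e-02] tool d after turn [ -0.9 113.4   1.6]
```

View pics/k12.png

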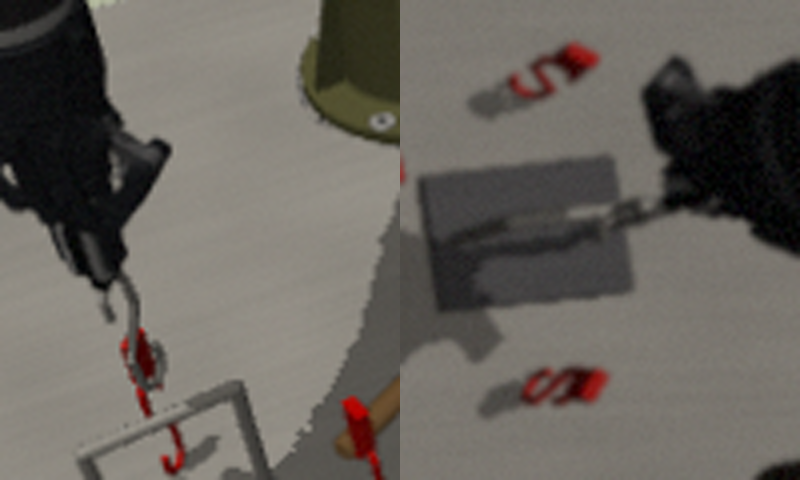

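The lifted hook shows in profile in the scene crop: the upper point is on the left at (110,315), the back wire on the right at (130,310). The hook's x is therefore on the tool's +x side, the facing the lip needs, so no half turn. Next I'll turn to the bin's heading, cross over to in front of the lip, and estimate the bin's front from the blue mask.

```bash
python3 -m creep '[[255,[0,0,0],[0,-7.23,0]],[255,[0,0,0],[0,-7.23,0]],[255,[0,0,0],[0,-7.23,0]],[255,[0,0,0],[0,-7.23,0]],[255,[0,0,0],[0,-7.23,0]],[255,[0,0,0],[0,-7.23,0]],[255,[0,0,20],[0,0,0]],[255,[0,0,40],[0,0,0]],[255,[0,0,40],[0,0,0]],[255,[0,0,40],[0,0,0]],[255,[0,0,40],[0,0,0]],[255,[0,0,40],[0,0,0]]]'; python3 -m creep '[[255,[0,0,40],[0,0,0]],[255,[0,0,40],[0,0,0]],[255,[0,0,30],[0,0,0]],[255,[0,0,20],[0,0,0]],[255,[0,0,10],[0,0,0]],[255,[0,0,0],[0,0,0]],[255,[0,0,0],[0,0,0]]]'
python3 - <<'E'
from h import *
plan((470,26.6,211),88.8)
b=cv2.imread("pics/top0.png");h=cv2.cvtColor(b,40)
m=((h[...,0]>105)&(h[...,0]<125)&(h[...,1]>150)&(h[...,2]>90)).astype(np.uint8);m[:,:195]=0;m[:,300:]=0
c=np.argwhere(m)[:,::-1];W=np.array([onz("top",p,148)[:2] for p in c]);print("blue bright",np.percentile(W,[1,99],axis=0))
for u in range(216,226,3): print(u,h[172:194,u,2],)
E
```

```text
clock: 6.9
tool_pos: [460.1, -124.3, 296.5]
ee_rot: [-1.571, 0.011, -0.012]
ft_force: [0.8, -0.2, -0.7]
gripper_width: 0.1
clock: 7.6
tool_pos: [462.8, 13.2, 296.3]
ee_rot: [-1.571, 0.012, -0.012]
ft_force: [-0.2, -0.6, -1.7]
gripper_width: 0.098
pos [462.8  13.2 296.3] heading 89.12 down [-0.    -0.001 -1.   ] q6 0.04
 world d [  7.2  13.4 -85.3] tool d now [ 7.  85.3 13.6] turn [ 0.04  0.32 -0.  ] tool d after turn [ 7.  85.3 13.6]
blue bright [[601.59476249 -79.63074851]
 [845.49521018 122.15896434]]
216 [148 147 149 148 149 148 148 146 147 132  98  55  42  38  39  34  39  49
  63  72  75  75]
219 [147 147 149 147 151 150 151 149 147 132  98  56  40  38  38  40  41  50
  57  72  76  74]
222 [150 148 149 147 146 147 148 148 147 135 101  56  39  36  38  37  38  48
  61  71  73  75]
225 [149 150 149 148 147 149 149 149 144 134 102  57  36  38  39  36  40  48
  57  71  77  74]
```

```bash
python3 -m creep '[[255,[7,20,13.6],[0,0.3,0]],[255,[0,30,0],[0,0,0]],[255,[0,25,0],[0,0,0]],[255,[0,10,0],[0,0,0]],[255,[15,0,0],[0,0,0]],[255,[12,0,0],[0,0,0]],[255,[5,0,0],[0,0,0]],[255,[0,0,0],[0,0,0]],[255,[0,0,0],[0,0,0]]]'
python3 - <<'E'
from h import *
plan((529.7,25.7,210.6),88.8)
A=save("scene","m1",(205,140,285,220),5);B=save("top","m2",(215,160,295,240),5)
cv2.imwrite("pics/m12.png",np.hstack([A,B]))
E
```

```text
clock: 8.5
tool_pos: [502.1, 26.2, 211.5]
ee_rot: [-1.571, 0.017, -0.017]
ft_force: [-0.7, 1.4, -2.0]
gripper_width: 0.104
pos [502.1  26.2 211.5] heading 88.78 down [-0. -0. -1.] q6 0.07
 world d [27.6 -0.5 -0.9] tool d now [27.6  0.9  0.1] turn [ 0.   -0.02 -0.  ] tool d after turn [27.6  0.9  0.1]
```

View pics/m12.png

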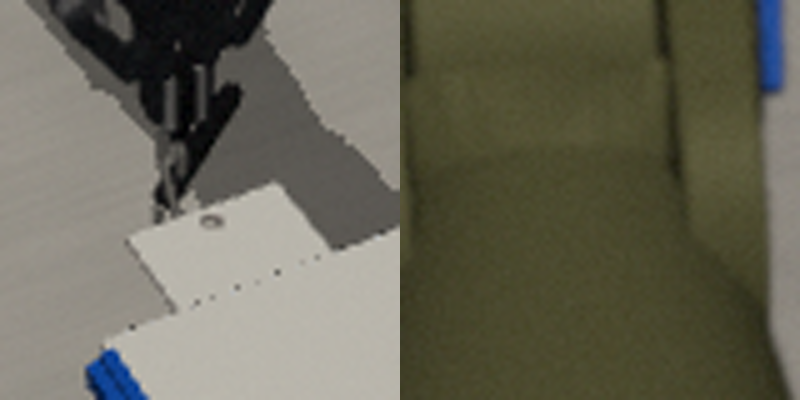

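The scene crop shows the hook just in front of the lip, with its tip near (190,205) and the hole at (212,222). The arm hides the top view. I'll advance to above the hole and compare tip and hole in the scene view, using the known heights.

```bash
python3 -m creep '[[255,[10,0,0],[0,0,0]],[255,[10,0.5,0],[0,0,0]],[255,[6,0.5,0],[0,0,0]],[255,[1.5,0,0],[0,0,0]],[255,[0,0,0],[0,0,0]],[255,[0,0,0],[0,0,0]]]'
python3 - <<'E'
from h import *
plan((529.7,25.7,210.6),88.8)
o=bot.get_obs()['tool_pos'];e=np.array([np.cos(np.radians(-1.2)),np.sin(np.radians(-1.2)),0])
x0,y0,x1,y1=225,160,265,200
A=save("scene","n1",(x0,y0,x1,y1),10);B=A.copy()
L=[o+e*(-1.2+x)+[0,0,-75.6+z] for x,z in((11,23),(11,44),(-11,14),(-11,44),(11,-14),(0,50))]+[np.array([539.5,25.5,150])]
P=proj("scene",L);print(P.round(1))
for p in P: cv2.circle(B,tuple(int((v-w+.5)*10) for v,w in zip(p,(x0,y0))),4,(0,255,0),-1)
cv2.imwrite("pics/n12.png",np.hstack([A,B]))
E
```

```text
clock: 9.2
tool_pos: [529.3, 25.8, 210.1]
ee_rot: [-1.571, 0.017, -0.016]
ft_force: [-0.4, 0.1, -1.3]
gripper_width: 0.105
pos [529.3  25.8 210.1] heading 88.8 down [-0.001 -0.    -1.   ] q6 0.07
 world d [ 0.4 -0.1  0.5] tool d now [ 0.4 -0.5 -0.1] turn [ 0.   -0.   -0.04] tool d after turn [ 0.4 -0.5 -0.1]
[[246.6 181.9]
 [246.6 176. ]
 [242.7 179.3]
 [242.6 170.9]
 [246.5 191.9]
 [244.6 171.7]
 [246.6 184.1]]
```

View pics/n12.png

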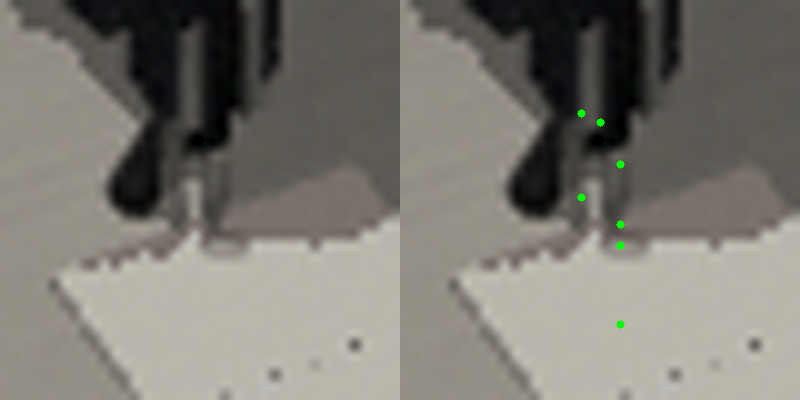

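Run:
```python
from h import *
g=cv2.cvtColor(cv2.imread("pics/n1_full.png"),6);print(g[174:188,238:254])
g0=cv2.cvtColor(cv2.imread("pics/scene0.png"),6);print(g0[181:188,242:254])
print("hole from scene px(247,184):",onz("scene",(247,184),150), onz("scene",(247,183.7),150))
# projected hole rim rows/cols
t=np.linspace(0,2*np.pi,36)
for c in((539.5,25.5),(538,26.5),(541,25.5)):
    P=proj("scene",[[c[0]+6*np.cos(a),c[1]+6*np.sin(a),150] for a in t]);print(c,P.min(0).round(2),P.max(0).round(2))
```

```text
[[ 57  25  25  50  66  31   3  12  12  48  89  90  92  91  89  89]
 [ 25  20  18  50  65  46  56  50  90  89  90  89  90  89  89  89]
 [ 20  21  20  65  67  77  91  76  84  78  88  90  90  88  88  89]
 [ 24  23  16  64  64  75  89  75  88  74  89  89  90  88  91  91]
 [ 29  21  15  64  67 115 143  86  85  73  87  90  91  92  91  92]
 [ 23  15  11  75  87 103 145  86  79  66  90  92  91 103 103 115]
 [ 10  13  45 100  86  96 145  76  67  79 103 104 115 115 114 115]
 [ 50  44  88  88  84  84 146  79  66  96 113 114 116 114 115 115]
 [144 145 146 146  80  99 116  97  74 115 115 114 115 115 115 114]
 [147 147 133 122 115 113 180 103  88  91  94 103 114 114 115 114]
 [130 116 115 114 114 179 180 118 143 144 132 124 181 181 182 182]
 [116 179 118 115 180 182 183 163 147 147 145 159 181 182 183 182]
 [181 182 181 182 182 183 182 182 182 182 181 181 183 182 182 183]
 [182 183 182 181 183 182 181 183 183 182 183 183 182 182 182 183]]
[[140 143 143 149 158 173 174 174 174 175 174 173]
 [140 157 172 173 172 173 175 175 175 174 175 174]
 [172 174 175 128  95 101 114 147 174 175 175 175]
 [174 175 174 116 138 139 129 134 173 174 175 176]
 [175 175 174 156 141 140 141 165 173 175 175 173]
 [175 174 174 173 174 174 174 174 174 175 174 175]
 [174 175 173 173 175 175 173 175 174 174 174 173]]
hole from scene px(247,184): [539.81003344  26.56084894 150.        ] [538.82656154  27.10932888 150.        ]
(539.5, 25.5) [244.3  182.47] [248.89 185.67]
(538, 26.5) [244.35 182.  ] [248.94 185.19]
(541, 25.5) [244.57 182.82] [249.17 186.02]
```

```bash
python3 -m creep '[[255,[1,0,2],[0,0,0]],[255,[0,2,0],[0,0,0]],[255,[0,2,0],[0,0,0]],[255,[0,0,0],[0,0,0]],[255,[0,0,0],[0,0,0]]]'
python3 - <<'E'
from h import *
plan((530.5,27.8,206),88.8)
save("scene","n2");g=cv2.cvtColor(cv2.imread("pics/n2_full.png"),6);print(g[174:188,238:254])
E
```

```text
clock: 9.75
tool_pos: [530.5, 27.8, 206.1]
ee_rot: [-1.571, 0.017, -0.016]
ft_force: [-0.0, 0.9, -0.8]
gripper_width: 0.098
pos [530.5  27.8 206.1] heading 88.8 down [-0. -0. -1.] q6 0.07
 world d [-0.   0.  -0.1] tool d now [-0.   0.1  0. ] turn [ 0.   -0.   -0.02] tool d after turn [-0.   0.1  0. ]
[[ 58  21  18  18  47  61  47  13  10   8  24  88  90  89  89  89]
 [ 27  24  19  23  67  66  58  15   7   3  46  89  90  87  89  90]
 [ 23  22  21  14  64  66  77  61  51  95  89  88  89  90  89  88]
 [ 27  21  20  15  63  65  75  54  74  84  90  88  89  90  90  91]
 [ 29  19  10  26  64  65 109 142  78  88  81  89  91  92  91  92]
 [ 22  18  11  72  67  66 144 147  71  67  69  91  92 103 103 114]
 [ 12   9  45 143  80  86  98 149  67  68  87 103 115 115 114 114]
 [ 49  45  88 143 107  89 108 139  68  69  96 113 114 114 114 114]
 [145 146 146 148 103 101 113 115  70  65  95 114 114 115 114 115]
 [147 146 133 124 116 116 115  96  83  66  92 103 116 115 115 114]
 [131 115 114 117 114 116 114  94 143 145 131 125 180 183 180 118]
 [115 115 115 116 179 182 181 164 146 146 145 158 181 182 182 180]
 [181 182 182 182 182 181 182 181 182 182 183 181 181 181 182 182]
 [182 182 183 182 180 182 181 183 182 182 182 183 181 183 183 182]]
```

```bash
python3 -m creep '[[255,[0,2,0],[0,0,0]],[255,[0,2,0],[0,0,0]],[255,[0,1,0],[0,0,0]],[255,[0,0,0],[0,0,0]],[255,[0,0,0],[0,0,0]]]';  python3 -m creep '[[255,[0,1.5,0],[0,0,0]],[255,[0,1.5,0],[0,0,0]],[255,[0,0,0],[0,0,0]],[255,[0,0,0],[0,0,0]]]'
```

```text
clock: 10.3
tool_pos: [530.7, 27.8, 201.2]
ee_rot: [-1.571, 0.016, -0.017]
ft_force: [0.7, -0.4, -2.6]
gripper_width: 0.095
clock: 10.7
tool_pos: [530.7, 27.8, 198.2]
ee_rot: [-1.571, 0.016, -0.017]
ft_force: [0.3, -0.1, -1.9]
gripper_width: 0.104
```

No contact force with the tip about 4 mm below the lid's top face, so it is in the hole. Going deeper.

```bash
python3 -m creep '[[255,[0,2,0],[0,0,0]],[255,[0,2,0],[0,0,0]],[255,[0,2,0],[0,0,0]],[255,[0,0,0],[0,0,0]]]';  python3 -m creep '[[255,[0,2,0],[0,0,0]],[255,[0,2,0],[0,0,0]],[255,[0,2,0],[0,0,0]],[255,[0,1,0],[0,0,0]],[255,[0,0,0],[0,0,0]],[255,[0,0,0],[0,0,0]],[255,[0,0,0],[0,0,0]]]'
python3 - <<'E'
from h import *
plan((440,27.8,185),88.8)
save("scene","n3",(205,140,285,220),6)
E
```

```text
clock: 11.1
tool_pos: [530.3, 27.8, 191.7]
ee_rot: [-1.571, 0.017, -0.016]
ft_force: [-0.9, 0.5, -1.3]
gripper_width: 0.103
clock: 11.8
tool_pos: [531.1, 27.7, 185.4]
ee_rot: [-1.571, 0.016, -0.017]
ft_force: [1.3, -1.0, -0.7]
gripper_width: 0.105
pos [531.1  27.7 185.4] heading 88.8 down [ 0.001 -0.    -1.   ] q6 0.07
 world d [-91.1   0.1  -0.4] tool d now [-91.1   0.4  -1.9] turn [ 0.01 -0.    0.05] tool d after turn [-91.1   0.4  -1.8]
```

View pics/n3.png

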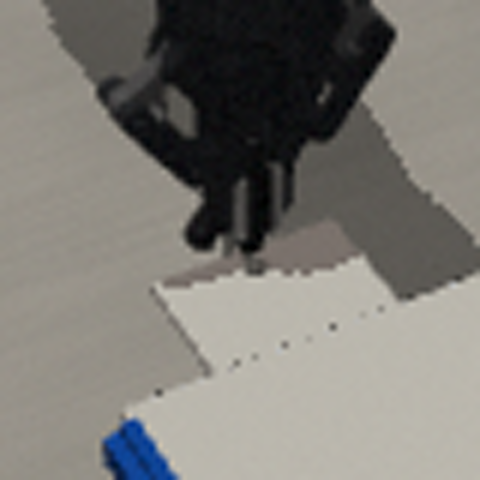

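The wire goes down into the hole at (250,262), with no force on it. Now I'll pull gently along tool -x.

```bash
python3 -m creep '[[255,[-1.5,0,0],[0,0,0]],[255,[-2,0,0],[0,0,0]],[255,[-2,0,0],[0,0,0]],[255,[-2,0,0],[0,0,0]],[255,[-2,0,0],[0,0,0]],[255,[-2,0,0],[0,0,0]]]'; python3 -m creep '[[255,[-2,0,0],[0,0,0]],[255,[-3,0,0],[0,0,0]],[255,[-3,0,0],[0,0,0]],[255,[-3,0,0],[0,0,0]],[255,[-3,0,0],[0,0,0]],[255,[-3,0,0],[0,0,0]],[255,[-3,0,0],[0,0,0]],[255,[-3,0,0],[0,0,0]],[255,[-3,0,0],[0,0,0]]]'
```

```text
clock: 12.45
tool_pos: [520.9, 27.9, 186.0]
ee_rot: [-1.571, 0.014, -0.02]
ft_force: [6.4, -0.8, -2.2]
gripper_width: 0.101
clock: 13.35
tool_pos: [494.9, 28.5, 186.1]
ee_rot: [-1.571, 0.013, -0.02]
ft_force: [6.9, -1.4, -1.2]
gripper_width: 0.103
```

```bash
python3 -m creep '[[255,[-3,0,0],[0,0,0]],[255,[-3,0,0],[0,0,0]],[255,[-3,0,0],[0,0,0]],[255,[-3,0,0],[0,0,0]],[255,[-3,0,0],[0,0,0]],[255,[-3,0,0],[0,0,0]],[255,[-3,0,0],[0,0,0]],[255,[-3,0,0],[0,0,0]],[255,[-3,0,0],[0,0,0]],[255,[-3,0,0],[0,0,0]],[255,[-3,0,0],[0,0,0]],[255,[-3,0,0],[0,0,0]]]'; python3 -m creep '[[255,[-2,0,0],[0,0,0]],[255,[-2,0,0],[0,0,0]],[255,[-2,0,0],[0,0,0]],[255,[-2,0,0],[0,0,0]],[255,[0,0,0],[0,0,0]]]'
```

```text
clock: 14.55
tool_pos: [458.9, 29.3, 186.1]
ee_rot: [-1.571, 0.013, -0.02]
ft_force: [6.3, -1.0, -1.5]
gripper_width: 0.104
clock: 15.05
tool_pos: [450.7, 29.5, 186.0]
ee_rot: [-1.571, 0.014, -0.019]
ft_force: [5.2, -0.1, -0.6]
gripper_width: 0.102
```

```bash
python3 -m creep '[[255,[-1,0,0],[0,0,0]],[255,[-1,0,0],[0,0,0]],[255,[-1,0,0],[0,0,0]],[255,[0,0,0],[0,0,0]]]'
```

```text
clock: 15.45
tool_pos: [447.9, 29.5, 186.1]
ee_rot: [-1.571, 0.014, -0.02]
ft_force: [5.3, -0.2, -0.8]
gripper_width: 0.102
```

```bash
for k in 1 2; do python3 -m creep '[[255,[-1,0,0],[0,0,0]],[255,[-1,0,0],[0,0,0]],[255,[-1,0,0],[0,0,0]],[255,[0,0,0],[0,0,0]]]' | grep -E 'pos|force'; done
```

```text
tool_pos: [444.8, 29.6, 186.1]
ft_force: [4.5, -0.8, -0.1]
tool_pos: [441.9, 29.7, 186.1]
ft_force: [6.1, -1.4, 0.8]
```

```bash
python3 -m creep '[[255,[-1,0,0],[0,0,0]],[255,[-1,0,0],[0,0,0]],[255,[0,0,0],[0,0,0]]]' | grep -E 'pos|force'
```

```text
tool_pos: [439.8, 29.7, 186.1]
ft_force: [5.8, -0.8, 0.2]
```

```bash
python3 -m creep '[[255,[-1,0,0],[0,0,0]],[255,[-0.5,0,0],[0,0,0]],[255,[0,0,0],[0,0,0]]]' | grep -E 'pos|force'
```

```text
tool_pos: [438.9, 29.7, 186.2]
ft_force: [7.4, -1.0, -0.5]
```

```bash
python3 -m creep '[[255,[-1,0,0],[0,0,0]],[255,[0,0,0],[0,0,0]],[255,[0,0,0],[0,0,0]]]' | grep -E 'pos|force'
```

```text
tool_pos: [438.6, 29.7, 186.5]
ft_force: [7.8, -0.3, -0.5]
```

```bash
python3 -m creep '[[255,[-1,0,0],[0,0,0]],[255,[-0.5,0,0],[0,0,0]],[255,[0,0,0],[0,0,0]]]' | grep -E 'pos|rot|force'
python3 - <<'E'
from h import *
save("scene","s1");g=cv2.imread("pics/s1_full.png");o=bot.get_obs()['tool_pos'];print(o)
E
```

```text
tool_pos: [438.2, 29.7, 186.7]
ee_rot: [-1.571, 0.01, -0.023]
ft_force: [11.4, -0.4, -3.7]
[438.24503734  29.65054648 186.73363299]
```

The stop is reached: the TCP holds at x = 438.2 while the force climbs to 11.4 N. Next I'll relax, centre the arch over the lip's web and lower until it rests.

```bash
python3 -m creep '[[255,[1,0,0],[0,0,0]],[255,[1,0,0],[0,0,0]],[255,[1,0,0],[0,0,0]],[255,[1,0,0],[0,0,0]],[255,[0,0,0],[0,0,0]],[255,[0,0,0],[0,0,0]]]' | grep -E 'pos|rot|force';python3 -m creep '[[255,[1,0,0],[0,0,0]],[255,[1,0,0],[0,0,0]],[255,[0,0,0],[0,0,0]],[255,[0,0,0],[0,0,0]]]' | grep -E 'pos|rot|force'
```

```text
tool_pos: [439.2, 29.7, 185.9]
ee_rot: [-1.571, 0.015, -0.018]
ft_force: [4.2, -1.1, 6.4]
tool_pos: [440.0, 29.7, 185.1]
ee_rot: [-1.571, 0.017, -0.016]
ft_force: [2.9, -1.4, 2.8]
```

```bash
python3 -m creep '[[255,[1,0,0],[0,0,0]],[255,[1,0,0],[0,0,0]],[255,[0,0,0],[0,0,0]],[255,[0,0,0],[0,0,0]]]' | grep -E 'pos|rot|force';python3 -m creep '[[255,[1,0,0],[0,0,0]],[255,[0,0.7,0],[0,0,0]],[255,[0,0.7,0],[0,0,0]],[255,[0,0,0],[0,0,0]]]' | grep -E 'pos|rot|force'
```

```text
tool_pos: [441.3, 29.7, 184.6]
ee_rot: [-1.571, 0.018, -0.015]
ft_force: [0.5, -0.8, -1.2]
tool_pos: [443.0, 29.6, 183.7]
ee_rot: [-1.571, 0.017, -0.016]
ft_force: [-0.3, 0.4, -0.7]
```

```bash
for k in 1 2; do python3 -m creep '[[255,[0,0.7,0],[0,0,0]],[255,[0,0.6,0],[0,0,0]],[255,[0,0,0],[0,0,0]],[255,[0,0,0],[0,0,0]]]' | grep -E 'pos|rot|force';done
```

```text
tool_pos: [443.4, 29.6, 182.9]
ee_rot: [-1.571, 0.016, -0.017]
ft_force: [-1.4, 0.6, 3.8]
tool_pos: [443.5, 29.6, 182.5]
ee_rot: [-1.571, 0.015, -0.018]
ft_force: [-4.3, 0.0, 13.3]
```

The arch now rests on the lip, with Fz at 13 N. I'll ease up a little, then open.

```bash
python3 -m creep '[[255,[-0.3,-1,0],[0,0,0]],[255,[0,-0.2,0],[0,0,0]],[255,[0,0,0],[0,0,0]],[255,[0,0,0],[0,0,0]]]' | grep -E 'pos|rot|force'
```

```text
tool_pos: [443.4, 29.6, 182.8]
ee_rot: [-1.571, 0.016, -0.017]
ft_force: [0.5, -1.3, 5.6]
```

```bash
python3 -m creep '[[255,[0,-0.4,0],[0,0,0]],[255,[0,0,0],[0,0,0]],[225,[0,0,0],[0,0,0]],[215,[0,0,0],[0,0,0]],[205,[0,0,0],[0,0,0]],[195,[0,0,0],[0,0,0]],[180,[0,0,0],[0,0,0]],[160,[0,0,0],[0,0,0]],[140,[0,0,0],[0,0,0]],[120,[0,0,0],[0,0,0]],[120,[0,0,0],[0,0,0]],[120,[0,0,0],[0,0,0]]]' 20
python3 - <<'E'
from h import *
save("scene","r1",(170,115,270,215),5)
E
```

```text
clock: 21.7
tool_pos: [442.9, 29.7, 182.9]
ee_rot: [-1.571, 0.016, -0.016]
ft_force: [0.8, -0.3, 0.2]
gripper_width: 0.524
```

View pics/r1.png

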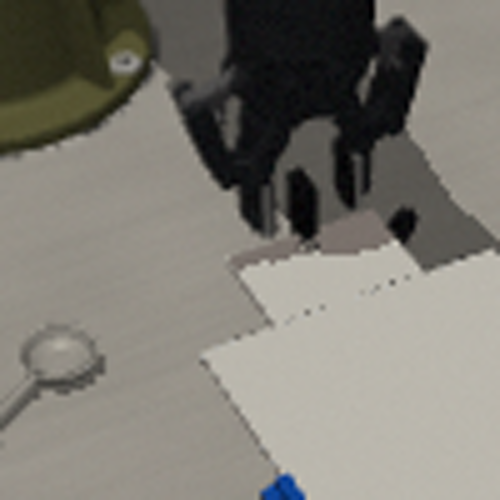

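The jaws are open on both sides of the grip, which stands upright at (302,200). I'll lift straight off and check numerically (no views left).

```bash
python3 -m creep '[[120,[0,-5,0],[0,0,0]],[120,[0,-10,0],[0,0,0]],[120,[0,-20,0],[0,0,0]],[120,[0,-30,0],[0,0,0]],[120,[0,-30,0],[0,0,0]],[120,[0,-30,0],[0,0,0]],[120,[0,-20,0],[0,0,0]],[120,[0,0,0],[0,0,0]],[120,[0,0,0],[0,0,0]],[120,[0,0,0],[0,0,0]]]'
python3 - <<'E'
from h import *
def grip(im,c):
    x,y=c;x0,y0=x-9,y-14;m=(im[y0:y+14,x0:x+9].max(2)<50).astype(np.uint8)
    n,l,s,k=cv2.connectedComponentsWithStats(m);out=[(s[j].tolist(),(k[j]+[x0,y0]).round(1)) for j in range(1,n) if s[j,4]>15];print(out);return out
c=np.array([170+302/5,115+200/5]).round().astype(int);print(c)
for i in range(2):
    im=cv2.cvtColor(bot.read_camera("scene"),4);o=grip(im,c)
cv2.imwrite("pics/f1.png",im)
s,p=max(o,key=lambda t:t[0][4]);x,y,w,h,_=s
m=(im[c[1]-14:c[1]+14,c[0]-9:c[0]+9].max(2)<50)
print("\n".join("".join("#" if v else "." for v in r) for r in m))
print("grip at z=172:",onz("scene",p,172))
# expected: hook at rest upright below where released
for X in((442,29.7,154),(442,29.7,190)):print(proj("scene",[X]).round(1))
# lip front edge / lid check from bystander change
a=cv2.imread("pics/scene0.png").astype(int);d=np.abs(a-im.astype(int)).max(2)
for n,(x0,y0,x1,y1) in dict(tin=(295,138,336,190),cup=(345,172,380,212),jar=(345,195,378,238),carton=(103,278,190,345),spoon=(143,177,193,224),pen=(234,155,256,183)).items():print(n,(d[y0:y1,x0:x1]>40).mean().round(3))
E
```

```text
clock: 22.75
tool_pos: [442.3, 29.6, 327.1]
ee_rot: [-1.571, 0.017, -0.015]
ft_force: [0.7, -0.1, -0.1]
gripper_width: 0.527
[230 155]
[([6, 8, 6, 14, 61], array([229.9, 155.2]))]
[([6, 8, 6, 14, 62], array([229.9, 155.1]))]
..................
..................
..................
..................
..................
..................
..................
..................
.......###........
......#####.......
......#####.......
.......#####......
.......#####......
.......#####......
.......#####......
.......#####......
.......#####......
.......#####......
.......#####......
........####......
........####......
..........#.......
..................
..................
..................
..................
..................
..................
grip at z=172: [438.3658249   29.76795618 172.        ]
[[230.7 160.9]]
[[230.3 150.7]]
tin 0.0
cup 0.0
jar 0.0
carton 0.0
spoon 0.0
pen 0.756
```

Run:
```python
from h import *
b=cv2.imread("pics/top0.png");t=cv2.cvtColor(bot.read_camera("top"),4)
for im in(b,t):
    m=(im[265:310,188:236].max(2)<45).astype(np.uint8);n,l,s,c=cv2.connectedComponentsWithStats(m);print([(s[j].tolist(),c[j].round(1)) for j in range(1,n) if s[j,4]>20])
print(bot.get_obs()['clock']);print(bot.hand_in())
```

```text
[([6, 8, 36, 31, 210], array([22.9, 23.2]))]
[]
22.9
the job is handed in; nothing more can be done
None
```

The S-hook is off its bar and hanging released in the lid's hole, with the lid drawn out to its stop. I handed the job in at 22.9 s; no verdict was reported.

**How it went**
- **Choice of hook:** I took the steel hook with the black grip and left the red look-alikes alone.
- **Insertion:** I brought it in from the front of the lip, corrected about 2 mm by the scene camera, and put the point through the hole with almost no contact force.
- **Pull:** The lid slid at 5–7 N. I took the stop as reached when the arm held at x = 438 mm and the force rose to 11.4 N.
- **Release:** I centred the arch over the lip, lowered it until it rested, opened the gripper and lifted straight off.

**Last checks**
- **Hook:** The grip stood still in two frames after release, leaning roughly 0.1 rad, against 0.45 allowed. It was measured at about (438, 30), which puts the point near x = 449. The hole at its stop should be at about x = 448–451.
- **Forces:** While lowering, the wrist briefly read 13 N upward, under the 20 N limit. No other reading during the insertion and pull came near it. Readings came only at the end of each move, so I cannot rule out a short higher peak.
- **Bystanders:** The tin, jar, cup, carton and spoon showed no change in the scene view.

**Not confirmed**
- **Pen:** I could not see it at the end. Its patch in the scene view changed, probably because the drawn-out lid covers it, and the same dark-pixel check found nothing in the top view, probably because the arm hid it. Nothing was lowered near the table there.
- **Lid position:** I judged the stop by force and arm position, and did not measure the lid again by camera.

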